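# Load a paste syringe into the bench dispenser under its sprung swing clamp

### The arm

A 7-joint arm with a two-finger parallel gripper is mounted at the origin on a cart in front of the work surface, level with it; the furniture and walls round the work are solid. World frame = base frame: x ahead of the robot, y to its left, z up, the work surface at z = 0. Lengths are in m, angles in rad, forces in N, time in s.
With the tool pointing down it reaches from about 0.425 to 0.95 m from the base axis. Payload 4.7 kg.
Tool frame: the origin (TCP) lies between the finger pads; the fingertips stand 25 mm ahead of it and the grasp point (between the pads) lies 6 mm ahead of it; z points along the fingers, y is the line along which they close (so a half turn about z gives the same grasp; the last joint's range is limited). The gripper opens to 85 mm and grips with 20 to 120 N. Pads are 22 mm wide; open, the fingers measure 114 mm over their backs; the gripper's body (76 mm by 85 mm) begins 54 mm behind the grasp point. The pads swing forward as they close: fully open they stand 13 mm farther back than shut.
Start: joints at [1.224, 0.469, -0.049, 1.532, 0.024, 1.141, -0.082], TCP at [0.211, -0.641, 0.256] pointing down, gripper open.
Joint ranges: [-2.59, 2.59], [-0.33, 1.99], [-1.39, 1.29], [0.1, 2.45], [-1.04, 4.18], [0.21, 1.99], [-2.66, 2.66]. Speed limits (rad/s): [2.57, 2.57, 3.14, 3.14, 3.14, 3.14, 3.14].

### API

Orientations are given as a 3x3 rotation matrix whose columns are the frame's x, y, z axes.
In Python, from rig import * gives the robot as it stands. Calls block until the motion is done:
- movep(position, orientation): joint-space move of the TCP to a pose.
- move_l(position, attitude=None, feed=0.15, until_force=None): straight line of the TCP; attitude=None keeps the orientation; feed is the mean speed in m/s. With until_force (N) it stops when the force on the tool has changed by that much, and returns True; else False.
- move_joints(angles): joint-space move.
- command_gripper(opening, newtons=None): finger opening in m; newtons is the grip in N (None keeps the last); returns when the fingers have stopped.
- sleep(seconds).
- inverse_kinematics(position, orientation): joint angles nearest the present ones, or None.
- sense(): the state.
- camera(name): name is "scene" or "top" or "wrist"; returns (picture, depth): 400x640x3 uint8, red, green, blue; 400x640 float32, m along the optical axis (not along the pixel's ray), 0 where there is no reading.
- camera_params(name): a dict with "K" (3x3 intrinsics, pixels), "position" and "rotation" of the camera in the world; the wrist camera has in their place "tool_from_camera" (4x4, takes a point from camera to tool coordinates, whose origin is the TCP and whose axes are the flange's). Camera axes: x right, y down, z forward; pixel columns grow to the right and rows downward; lengths in m; the calibration is good to about 2 mm. A picture is of the moment at which its call begins: read the wrist's pose just before it. camera_params takes no time and is no camera call.
A pose or a line that the arm cannot do raises Unreachable and nothing moves.
- finish_job(): hands the job in; it is judged then, once.
The state is a dict: "time_s": time; "joint_pos": joint angles; "qd": joint speeds; "joint_efforts": joint torques, N m; "position": TCP position; "tcp_rot": TCP orientation; "wrist_force": force on the tool from outside, world axes, zero at the start; "ft_torque": the same for the moment, N m; "finger_gap": finger opening in m; "gripper_force": force on a finger pad.
Only numpy, scipy, OpenCV 4.12 (cv2) and the standard library are available. Lean on these libraries where they do the work, as an engineer would, in place of code of your own. Each camera call takes 0.05 s, during which the arm holds its last target. There are 200 camera calls.

### The job

Load the amber solder-paste syringe into the bench dispenser: lift the sprung clamp bar by its black knob until its key is clear of the collar, turn it aside, and lay the syringe level in the vee blocks, nozzle away from the drive, so that its finger flange drops fully home into the narrow slot of the adjustable flange holder. Then turn the bar back over the barrel and lower it under control, never letting it snap down, until its pad holds the barrel and the key is back in the collar gap. The barrel is thin plastic: grip it lightly and feel the flange in without forcing it, and leave the other things on the bench alone.

Things in the scene. Friction and masses are not known exactly. Their poses are not given: they have to be found in the camera images.
- dispenser: Bench paste dispenser (syringe pump), fixed. Origin at bench level. x points away from the robot at yaw 0, y along the seated barrel from the drive to the nozzle, z up. Grey base plate x -48..62, y -172..130 mm, top at z 15. White drive housing y -170..-124, 85 high; black pusher y -115..-95, 68 high. Seated barrel axis: along y at x -15, z 46 mm.
- holder_mid (a point): On the seated barrel axis, middle of the flange holder's setting range; axes as the dispenser's. The holder is locked with its slot (6 mm wide along y) up to 8 mm before or behind this point; where is not measured: find it by feel or sight. It is two vee blocks 60 mm wide in x: 22 mm thick on the nozzle side of the slot, 16 behind, flat tops 1 mm below this point.
- front_vee (a point): Point on the seated barrel axis over the middle of the front vee block (28 mm thick, like the holder 60 wide and with a 90 degree vee for the 24 mm barrel), 114 mm from holder_mid along y; axes as the dispenser's. Between holder and front vee at least 65 mm are open under the barrel, for the fingers.
- syringe: Amber paste syringe lying level on the bench, 40 to 85 g. Barrel 24 mm in diameter, 132 long. Origin on its lowest line, 12 mm below the axis, 44 mm in front of the flange; grip about here (it balances 11 mm nearer the nozzle) with 10 to 25 N. y points to the nozzle (orange cap, y = 107 mm), z up. White plunger behind, to y = -86. Loaded, it lies the same way up, its y along the dispenser's y.
- syringe_flange (a point): Middle of the syringe's finger flange, on the barrel axis; axes as the syringe's. The flange is a plate 44 mm across (x), 24 high (flush with the barrel below, so that the syringe does not roll) and 4 thick (y): 1 mm play each way in the slot. Off the slot it rests on the holder's flat tops, 11 mm too high; slid back (-y) from the block before the slot, it catches on the far edge and drops in.
- clamp_knob (a point): Middle of the black grip on the clamp's vertical turning axis (dispenser x +35, y +84), 80 mm above the bench with the clamp down. The grip is 36 mm along the point's x, 14 thick along its y (pinch across y, from above, 30 N or more), 24 high (12 above and below the point). Hub and bar tops are 14 and 16 mm below the point. It moves with the clamp.
- clamp_bar: Aluminium clamp bar from the hub to over the barrel, 16 mm wide, with a black rubber pad 26 x 18 mm under its end. Origin in the middle of the pad's underside, 50 mm from the turning axis (which lies towards its +x), 52 mm above the bench with the clamp down.
- clamp_lift (a joint): Height of the clamp in m: 0 down and empty, 0.026 upper stop. A spring and its weight pull it down, 6 N at 0 to 10 N at the top. A key under the hub stands in the one gap of a collar: the clamp turns only when lifted above 0.013. Away from the gap the key rests on the collar's rim and the bar stays up at 0.013 by itself. On a seated barrel the pad rests at 0.006.
- clamp_turn (a joint): Turn of the clamp in rad: 0 with the bar across the barrel, growing clockwise seen from above as the bar swings towards the nozzle end, to 1.40 at the stop (bar clear of the barrel). The key enters the gap only below about 0.1. Little friction.
- lighter: Bystander, to be left alone: red pocket lighter, 16 x 77 x 23 mm, lying in front.
- cutters: Bystander, to be left alone: side cutters with dark handles, 115 x 30 x 11 mm, lying to the left.
- ring_mandrel: Bystander, to be left alone: tapered steel ring mandrel with wooden handle, 285 mm long, right.
- tweezers: Bystander, to be left alone: steel tweezers, 17 x 127 x 7 mm, to the right.

How it is judged:
On the way, in this order (a step that is already met when the one before it is completed fails the run):
1. the clamp bar has been lifted and turned aside (value of joint clamp_turn above 1 rad), for 0.2 s.
2. with the bar aside, the syringe lies in the vees with its flange home in the slot (x of syringe_flange in the frame of holder_mid between -0.003 and 0.003 m and y of syringe_flange in the frame of holder_mid between -0.011 and 0.011 m and z of syringe_flange in the frame of holder_mid between -0.003 and 0.002 m and angle between the y axis of syringe and the y axis of dispenser, either way round below 0.04 rad and angle between syringe's own y axis and vertical between 1.53 and 1.61 rad and value of joint clamp_turn above 0.8 rad), for 0.2 s.
At the end, for the whole second after the job is handed in: Syringe at rest and level in the vees, nozzle away from the drive, flange home in the slot (on the seated axis within 3 mm across, +2/-3 mm in height, 11 mm of holder_mid along; parallel within 0.04 rad); bar across it (turn under 0.2 rad, lift 3 to 8.5 mm), pressing with over 2 N (x of syringe_flange in the frame of holder_mid between -0.003 and 0.003 m and y of syringe_flange in the frame of holder_mid between -0.011 and 0.011 m and z of syringe_flange in the frame of holder_mid between -0.003 and 0.002 m and angle between the y axis of syringe and the y axis of dispenser, either way round below 0.04 rad and angle between syringe's own y axis and vertical between 1.53 and 1.61 rad and linear speed of syringe below 0.01 m/s and angular speed of syringe below 0.1 rad/s and value of joint clamp_turn below 0.2 rad and value of joint clamp_lift between 0.003 and 0.0085 m and contact force between clamp_bar and syringe above 2 N); the robot touches nothing.
It fails at once if the clamp bar snaps down over the cradle or the barrel (faster than 0.3 m/s) (velocity of joint clamp_lift below -0.3 m/s and value of joint clamp_turn below 0.35 rad).
It fails at once if the syringe is forced: contact forces between it and the dispenser, clamp included, add up to more than 40 N (contact force between syringe and dispenser above 40 N).
It fails at once if the clamp pad is pressed or dropped on the barrel with more than 20 N (contact force between clamp_bar and syringe above 20 N).
It fails at once if the barrel is squeezed by the fingers with more than 80 N, both sides together (contact force between the fingers and syringe above 80 N).
It fails at once if another thing on the bench is moved by more than 20 mm (distance of any of lighter, cutters, ring_mandrel, tweezers from where it was at the start of the episode above 0.02 m).
It also fails if it takes over 72 s, if anything falls off the work surface, if the arm or the gripper's body presses on something with over 40 N, if the wrist force passes 120 N, or if a joint passes its speed limit or range.

## Working session

There is one attempt and no reset: what is moved stays moved. The work goes in short steps, each a Python script; the robot and the scene stay as the last script left them, time stands still between calls to the robot, and variables do not carry over. Pictures are saved under pics/ and viewed, at most 10 in all, crops included, and the job is handed in when it is done.

```bash
ls; mkdir -p pics; python3 - <<'E'
from rig import *
import cv2,numpy as np
s=sense();print(s['time_s'],s['position'],s['tcp_rot'],s['finger_gap'],s['wrist_force'])
for n in("scene","top"):
    p,d=camera(n);cv2.imwrite(f"pics/{n}0.png",p[:,:,::-1]);np.save(f"pics/{n}0.npy",d)
    c=camera_params(n);print(n,c)
print(camera_params("wrist"))
E
```

```text
pics
0.0 [ 0.21079549 -0.64065806  0.25523149] [[ 9.49905129e-01  3.12537656e-01 -6.78619536e-04]
 [ 3.12538388e-01 -9.49903240e-01  1.89492714e-03]
 [-5.23868085e-05 -2.01209567e-03 -9.99997974e-01]] 0.08493424806352648 [-0.24574971 -0.81308293  0.23134591]
scene {'K': array([[459.43439116,   0.        , 322.16389552],
       [  0.        , 459.43439116, 203.81753107],
       [  0.        ,   0.        ,   1.        ]]), 'position': array([-0.21446974,  0.40578933,  1.00534176]), 'rotation': array([[-0.40337109, -0.69031784,  0.60062721],
       [-0.91503277,  0.30617731, -0.26262232],
       [-0.00260555, -0.65552783, -0.75516652]])}
top {'K': array([[368.75401956,   0.        , 314.23381599],
       [  0.        , 368.75401956, 198.82477592],
       [  0.        ,   0.        ,   1.        ]]), 'position': array([0.38579001, 0.09165374, 1.3490797 ]), 'rotation': array([[-0.0179175 , -0.99547514,  0.09331779],
       [-0.9997948 ,  0.01872072,  0.007739  ],
       [-0.00945095, -0.09315998, -0.9956063 ]])}
{'K': array([[280.49507722,   0.        , 315.58224567],
       [  0.        , 280.49507722, 196.59307943],
       [  0.        ,   0.        ,   1.        ]]), 'tool_from_camera': array([[-8.79002927e-04, -9.62300717e-01, -2.71986320e-01,
         6.85181847e-02],
       [ 9.99999611e-01, -8.27375266e-04, -3.04496100e-04,
        -7.51550298e-06],
       [ 6.79820616e-05, -2.71986482e-01,  9.62301070e-01,
        -1.17952323e-01],
       [ 0.00000000e+00,  0.00000000e+00,  0.00000000e+00,
         1.00000000e+00]])}
```

View pics/top0.png

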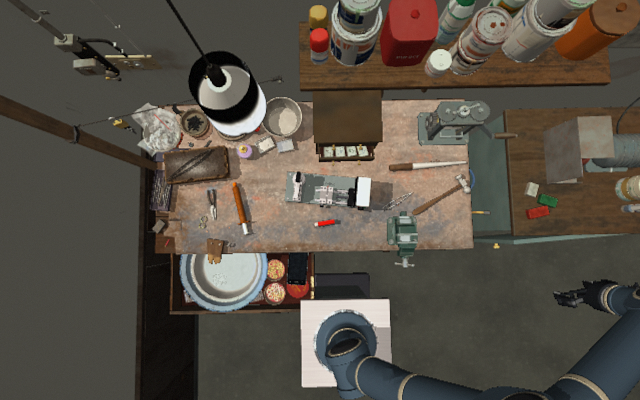

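View pics/scene0.png

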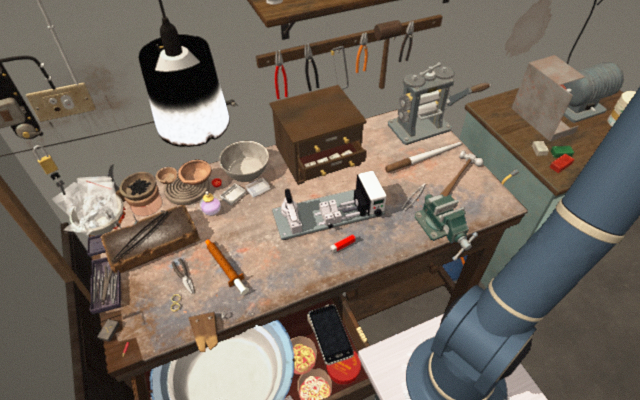

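The top view shows the dispenser at about (286–370, 172–208), with the white drive at its right end and the nozzle end to the left (+y). The syringe lies at (232–252, 182–234), cap away from the robot. The cutters are at (212,205) and the lighter at (327,223). Next I'll take close wrist views.

```bash
cat > h.py <<'E'
from rig import *
import cv2,numpy as np
from scipy.spatial.transform import Rotation as Ro
def down(a):
    "tool down, tool x axis at angle a in world xy"
    c,s=np.cos(a),np.sin(a); return np.array([[c,s,0],[s,-c,0],[0,0,-1.]])
def snap(n):
    s=sense();p,d=camera("wrist");c=camera_params("wrist");T=np.eye(4);T[:3,:3]=s['tcp_rot'];T[:3,3]=s['position'];T=T@c["tool_from_camera"]
    np.savez(f"pics/{n}.npz",p=p,d=d,T=T,K=c["K"]);cv2.imwrite(f"pics/{n}.png",p[:,:,::-1]);return load(n)
def load(n):
    z=np.load(f"pics/{n}.npz");return z["p"],z["d"],z["T"],z["K"]
def cloud(d,T,K):
    v,u=np.mgrid[:400,:640];return np.stack([(u-K[0,2])/K[0,0]*d,(v-K[1,2])/K[1,1]*d,d],-1)@T[:3,:3].T+T[:3,3]
def onplane(u,v,z,T,K):
    r=T[:3,:3]@np.array([(u-K[0,2])/K[0,0],(v-K[1,2])/K[1,1],1]);return T[:3,3]+r*(z-T[2,3])/r[2]
E
python3 - <<'E'
from h import *
for a in (0,np.pi):
  for p in ([.54,.03,.3],[.46,.36,.28]): 
    q=inverse_kinematics(p,down(a));print(a,p,None if q is None else np.round(q,2))
movep([.52,.03,.3],down(0));snap("w1")
movep([.46,.36,.28],down(0));snap("w2");print(sense()['time_s'])
E
```

```text
0 [0.54, 0.03, 0.3] [ 0.42  0.28 -0.67  1.77  0.19  1.16 -1.88]
0 [0.46, 0.36, 0.28] [-0.85  0.3   0.14  1.73 -0.05  1.11 -2.26]
3.141592653589793 [0.54, 0.03, 0.3] [ 0.68  0.39 -1.05  1.76  0.36  1.21  1.1 ]
3.141592653589793 [0.46, 0.36, 0.28] [ 0.12  0.62 -1.27  1.68  0.61  1.31  0.3 ]
4.0833
```

View pics/w1.png

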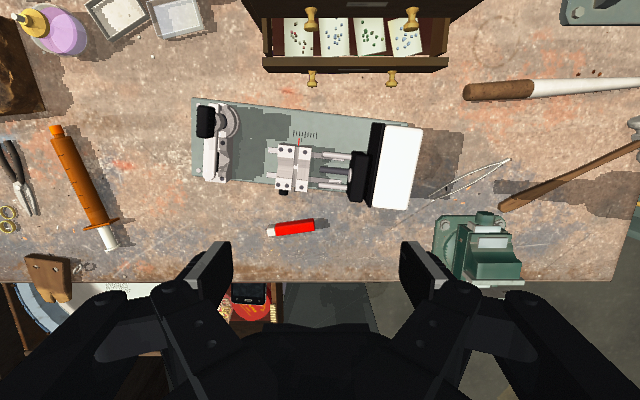

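View pics/w2.png

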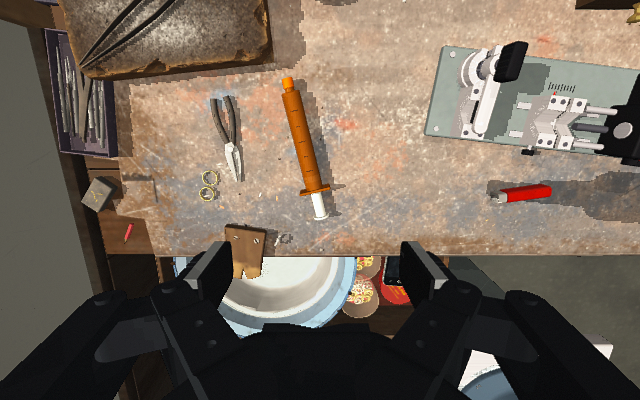

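w1 shows the dispenser with the clamp knob at (205,122), the holder at (277–312, 145–192), the pusher at (358,180) and the white housing at (398,165). The yaw is a few degrees negative. w2 shows the syringe with its cap at (288,82), flange at (315,191) and plunger end at (320,215). I'll get the numbers from the depth cloud.

```bash
cat > m.py <<'E'
from h import *
def rect(pts,tag):
    (c,s,a)=cv2.minAreaRect((pts[:,:2]*1000).astype(np.float32));print(tag,len(pts),np.round(c,1),np.round(s,1),round(a,2),"z",np.round(np.percentile(pts[:,2],[5,50,95])*1000,1));return np.array(c)/1000,a
p,d,T,K=load("w1");P=cloud(d,T,K);h=cv2.cvtColor(p,cv2.COLOR_RGB2HSV)
x0,y0=slice(60,260),slice(150,460)
def blob(m):
    m=cv2.morphologyEx(m.astype(np.uint8),cv2.MORPH_OPEN,np.ones((2,2)));n,l,st,_=cv2.connectedComponentsWithStats(m);return l==1+np.argmax(st[1:,4])
roi=np.zeros((400,640),bool);roi[80:215,170:440]=1
z=P[...,2]
for lo,hi,t in((.010,.019,"plate"),(.078,.090,"housing"),(.06,.073,"pusher"),(.041,.049,"45tops"),(.086,.098,"knob"),(.058,.069,"bar")):
    m=roi&(z>lo)&(z<hi); rect(P[blob(m)],t)
for n in("w1","w2"):
    p,d,T,K=load(n);P=cloud(d,T,K);h=cv2.cvtColor(p,cv2.COLOR_RGB2HSV)
    m=(h[...,0]<20)&(h[...,1]>170)&(h[...,2]>70)&(P[...,2]>.005)&(P[...,2]<.04)&(d>0);m[:,340:]=0;m[260:]=0
    m=blob(m);q=P[m];c,a=rect(q,n+" amber")
    ax=np.linalg.svd(q[:,:2]-q[:,:2].mean(0),full_matrices=0)[2][0];ax*=np.sign(ax[0])
    t=(q[:,:2]-c)@ax;w=(q[:,:2]-c)@[-ax[1],ax[0]]
    print(ax,np.degrees(np.arctan2(ax[1],ax[0])),t.min(),t.max())
    for k in np.arange(-.08,.09,.01):
        s=abs(t-k)<.005
        if s.sum():print(round(k,3),np.round([w[s].min()*1e3,w[s].max()*1e3,q[s,2].max()*1e3],1),end=';')
    print()
E
python3 m.py
```

```text
plate 8697 [541.2  54. ] [306.6 113.6] 83.42 z [13.9 15.4 18.3]
housing 3438 [517.6 -43.2] [159.2 128.1] 83.61 z [80.2 85.1 86.5]
pusher 687 [530.6 -20.8] [145.8  45.9] 23.06 z [44.1 68.1 69.5]
45tops 225 [564.6  56.6] [24.5 69.3] 60.56 z [38.7 45.1 46.5]
knob 441 [590.9 114.1] [ 36.2 166.6] 10.78 z [83.  91.7 93.3]
bar 693 [573.8 117.9] [ 63.7 168.8] 30.21 z [45.8 64.  66.2]
w1 amber 1743 [502.4 213.4] [161.5 374. ] 1.71 z [13.8 21.6 24.7]
[0.97452663 0.22427183] 12.960062696697246 -0.043521860555976684 0.11311846857759568
-0.04 [136.4 199.2  25.8];-0.03 [136.1 163.2  25.7];-0.02 [146.5 163.7  25.3];-0.01 [146.3 164.3  25.6];-0.0 [147.2 164.9  26.2];0.01 [146.4 164.2  25.4];0.02 [146.7 163.8  26. ];0.03 [146.9 163.6  25.3];0.04 [-199.2  164.3  417.8];0.05 [145.9 164.5  25.8];0.06 [147.5 164.3  25.9];0.07 [147.  165.4  25.5];0.08 [147.  165.3  25.4];
w2 amber 1988 [501.1 369.5] [160.9  43.8] 8.32 z [13.3 22.4 24.8]
[0.97265974 0.23223487] 13.428683825678826 -0.07923026097868824 0.08079897078472031
-0.08 [-15.2  29.    3.3];-0.07 [-14.9  25.9  26.1];-0.06 [-5.2 16.4 25.4];-0.05 [-5.2 16.3 26.1];-0.04 [-5.1 16.7 25.6];-0.03 [-5.3 16.5 25.7];-0.02 [-5.6 16.4 26.1];-0.01 [-5.5 16.6 25.8];-0.0 [-5.4 16.6 25.6];0.01 [-5.5 16.6 26.1];0.02 [-5.3 16.7 25.4];0.03 [-17.5  16.7 397.8];0.04 [-5.5 16.9 27. ];0.05 [-5.4 16.9 26.1];0.06 [-5.4 16.8 25.1];0.07 [-0.5 12.2 20.3];0.08 [-0.1 12.2 20.3];
```

```bash
cat > m2.py <<'E'
from h import *
p,d,T,K=load("w2");P=cloud(d,T,K);h=cv2.cvtColor(p,cv2.COLOR_RGB2HSV)
m=(h[...,0]<20)&(h[...,1]>150)&(h[...,2]>60)&(P[...,2]>.004)&(P[...,2]<.03)&(d>0);m[:,340:]=0;m[:,260:270]=0;m[260:]=0;m[:,:260]=0;m[:60]=0
q=P[m];a=np.radians(13.43);ax=np.array([np.cos(a),np.sin(a)]);n=np.array([-ax[1],ax[0]]);c=np.array([.5011,.3695])
t=(q[:,:2]-c)@ax;w=(q[:,:2]-c)@n
b=(t>-.06)&(t<.055)&(q[:,2]>.018)
lat=[(k,np.mean(np.percentile(w[b&(abs(t-k)<.004)],[3,97]))) for k in np.arange(-.056,.054,.008)]
f=np.polyfit(*zip(*lat),1);print("lat fit",f, "yaw corr deg",np.degrees(f[0]))
fl=(abs(w-f[1])>.015)&(abs(w-f[1])<.024)&(t<-.04)
print("flange t",np.percentile(t[fl],[5,25,50,75,95]),fl.sum(), q[fl,2].min(),q[fl,2].max(),"cap end",np.percentile(t[t>.05],[98,99.5]))
for zc in(.012,.024):print([onplane(u,v,zc,T,K)[:2] for u,v in((315,191),)])
R=Ro.from_euler('z',-6.58,degrees=True).as_matrix();O=np.array([.53665,.0757,0])
p,d,T,K=load("w1");P=cloud(d,T,K);Q=((P-O)@R)*1e3;ok=d>0
inb=ok&(abs(Q[...,0]-7)<70)&(Q[...,1]>-190)&(Q[...,1]<150)
def st(m,t):
    q=Q[m&inb];print(t,m[inb].sum(),"x",np.round(np.percentile(q[:,0],[2,50,98]),1),"y",np.round(np.percentile(q[:,1],[2,50,98]),1),"z",np.round(np.median(q[:,2]),1))
X,Y,Z=Q[...,0],Q[...,1],Q[...,2]
st((Z>12)&(Z<18),"plate");st((Z>80)&(Z<90)&(Y<-110),"housing");st((Z>65)&(Z<71)&(Y<-80)&(Y>-122),"pusher")
st((Z>86)&(Z<97)&(Y>60),"knob");st((Z>60)&(Z<68)&(Y>60),"bar")
st((Z>41)&(Z<49)&(Y>-90)&(Y<40),"holdertops")
# height profile along y for flat tops strips
for xs in((-45,-34),(4,15)):
    s=inb&(X>xs[0])&(X<xs[1])
    print(xs,[(y,int(np.median(Z[s&(abs(Y-y)<1.5)]))) if (s&(abs(Y-y)<1.5)).any() else (y,None) for y in range(-70,112,2)])
E
python3 m2.py
```

```text
lat fit [0.00059939 0.00669211] yaw corr deg 0.034342317898977
flange t [-0.07092419 -0.06888683 -0.06793016 -0.06774708 -0.06750126] 52 0.004194893777512143 0.025445683881405168 cap end [0.08045798 0.10502454]
[array([0.42912154, 0.35895306])]
[array([0.43225051, 0.35893375])]
plate 8600 x [-41.4  25.8  63.8] y [-117.     6.2  127.7] z 15.3
housing 3369 x [-39.5  11.6  57. ] y [-165.4 -141.5 -118.7] z 85.1
pusher 739 x [-40.5  -8.9  41.6] y [-118.1 -104.6  -95.3] z 68.1
knob 443 x [21.5 38.4 55.3] y [78.5 84.2 92.5] z 91.8
bar 668 x [-32.5  -0.5  45.1] y [74.5 84.8 94.8] z 64.2
holdertops 782 x [-41.2  -0.4  17.6] y [-38.2 -14.    4.1] z 45.2
(-45, -34) [(-70, 16), (-68, 16), (-66, 16), (-64, 22), (-62, 22), (-60, 23), (-58, 22), (-56, 22), (-54, 15), (-52, 15), (-50, 15), (-48, 15), (-46, 15), (-44, 15), (-42, 15), (-40, 15), (-38, 45), (-36, 45), (-34, 45), (-32, 45), (-30, 45), (-28, 45), (-26, 45), (-24, 45), (-22, 29), (-20, 29), (-18, 29), (-16, 45), (-14, 45), (-12, 45), (-10, 45), (-8, 45), (-6, 44), (-4, 45), (-2, 44), (0, 45), (2, 45), (4, 45), (6, 45), (8, 14), (10, 14), 
[... 802 characters left out ...]
373), (-22, 372), (-20, 29), (-18, 30), (-16, 44), (-14, 45), (-12, 45), (-10, 45), (-8, 45), (-6, 45), (-4, 44), (-2, 45), (0, 45), (2, 45), (4, 45), (6, 45), (8, 17), (10, 16), (12, 16), (14, 16), (16, 16), (18, 16), (20, 16), (22, 16), (24, 15), (26, 15), (28, 15), (30, 15), (32, 14), (34, 15), (36, 15), (38, 15), (40, 15), (42, 15), (44, 15), (46, 15), (48, 15), (50, 15), (52, 15), (54, 15), (56, 15), (58, 15), (60, 15), (62, 15), (64, 15), (66, 15), (68, 15), (70, 15), (72, 31), (74, 44), (76, 45), (78, 46), (80, 59), (82, 63), (84, 63), (86, 64), (88, 64), (90, 64), (92, 64), (94, 64), (96, None), (98, None), (100, None), (102, None), (104, None), (106, None), (108, None), (110, None)]
```

Depth is clean. The slot is at about dispenser y −20.5, and the knob and holder centroids put my frame about 3 mm off in x, so I've corrected that. Next I'll check reach for both tool half-turns.

```bash
cat >> h.py <<'E'
YAW=np.radians(-6.58);O=np.array([.53951,.07607,0]);RD=Ro.from_euler('z',YAW).as_matrix()
def W(x,y,z): return O+RD@(np.array([x,y,z])/1e3)   # dispenser mm -> world m
SA=np.radians(13.45);sax=np.array([np.cos(SA),np.sin(SA)]);sn=np.array([-sax[1],sax[0]])
FL=np.array([.5011,.3695])-.0698*sax+.0067*sn        # flange xy
def st(t=""):
    s=sense();print(t,round(s['time_s'],2),np.round(s['position']*1e3,1),"F",np.round(s['wrist_force'],1),"gap",round(s['finger_gap']*1e3,1),"g",np.round(s['gripper_force'],1));return s
E
python3 - <<'E'
from h import *
print(W(35,84,80),FL+.043*sax)
def f(p,a):
    q=inverse_kinematics(p,down(a));print(np.round(p,3),round(np.degrees(a)),None if q is None else np.round(q,2))
for h in(0,np.pi):
    for t in(0,.7,1.38):f(W(35,84,94+20),YAW+h-t)
for h in(0,np.pi):
    f(np.r_[FL+.043*sax,.028],SA+h);f(np.r_[FL+.043*sax,.15],SA+h)
    f(W(-15,23,62),YAW+np.pi/2+h);f(W(-15,23,150),YAW+np.pi/2+h)
E
```

```text
[0.58390504 0.15550601 0.08      ] [0.47347664 0.36978265]
[0.584 0.156 0.114] -7 [ 0.14  0.6  -0.65  1.81  0.45  0.89 -2.4 ]
[0.584 0.156 0.114] -47 [-0.44  0.51  0.14  1.85 -0.1   0.79 -2.63]
[0.584 0.156 0.114] -86 [-1.05  0.79  1.11  1.88 -0.84  1.03 -2.65]
[0.584 0.156 0.114] 173 [ 0.48  0.94 -1.3   1.79  0.97  1.23  0.34]
[0.584 0.156 0.114] 133 [ 0.43  0.84 -1.17  1.79  0.86  1.12 -0.28]
[0.584 0.156 0.114] 94 [ 0.36  0.75 -1.02  1.8   0.74  1.03 -0.87]
[0.473 0.37  0.028] 13 [-0.26  0.73 -0.65  1.86  0.62  0.77 -2.59]
[0.473 0.37  0.15 ] 13 [-0.17  0.59 -0.78  1.79  0.49  0.97 -2.49]
[0.527 0.101 0.062] 83 [ 0.41  0.7  -0.92  1.99  0.76  0.84 -1.05]
[0.527 0.101 0.15 ] 83 [ 0.5   0.59 -1.03  1.93  0.61  0.98 -0.93]
[0.473 0.37  0.028] 193 [ 0.03  1.02 -1.19  1.84  1.08  1.11  0.22]
[0.473 0.37  0.15 ] 193 [ 0.04  0.78 -1.18  1.78  0.79  1.15  0.41]
[0.527 0.101 0.062] 263 [-1.03  0.81  1.11  2.07 -0.96  0.91 -2.62]
[0.527 0.101 0.15 ] 263 [ 0.58  0.67 -1.18  1.93  0.72  1.05  2.11]
```

```bash
cat > c1.py <<'E'
from h import *
A=YAW+np.pi
movep(W(-60,20,190),down(A));snap("w3")
command_gripper(.045,40)
movep(W(35,84,135),down(A));st("above")
print(move_l(W(35,84,94),feed=.08,until_force=6));st("at")
command_gripper(0.0,50);st("grip")
E
python3 c1.py
python3 - <<'E'
from h import *
p,d,T,K=load("w3");Q=((cloud(d,T,K)-O)@RD)*1e3;X,Y,Z=Q[...,0],Q[...,1],Q[...,2]
t=(d>0)&(Z>42)&(Z<48)&(X>-60)&(X<35)
for n,lo,hi in(("holder",-60,20),("vee",60,110)):
    q=Q[t&(Y>lo)&(Y<hi)];print(n,len(q),np.round(np.percentile(q,[1,3,50,97,99],axis=0),1).T.tolist())
for xs in((-45,-35),(5,14)):
    s=(d>0)&(X>xs[0])&(X<xs[1])
    print([(y,int(np.median(Z[s&(abs(Y-y)<.6)]))) if (s&(abs(Y-y)<.6)).any() else y for y in list(range(-43,12))+list(range(66,104))])
for ys in((-15,0),(-37,-26),(73,77)):
    s=(d>0)&(Y>ys[0])&(Y<ys[1]);print(ys,[(x,int(np.median(Z[s&(abs(X-x)<.6)]))) if (s&(abs(X-x)<.6)).any() else x for x in list(range(-48,20))])
E
```

```text
above 7.78 [583.5 156.1 134.5] F [-0.2  0.4 -0. ] gap 45.0 g 0.0
False
at 8.44 [583.9 155.7  94. ] F [ 0.4 -0.   0.2] gap 45.1 g 0.0
grip 8.82 [584.1 156.5  94.8] F [-0.2  2.7  1.5] gap 13.3 g 52.3
holder 1265 [[-44.9, -44.6, -27.5, 14.0, 14.8], [-39.6, -38.9, -15.2, 2.8, 3.8], [42.2, 42.5, 45.1, 46.5, 46.8]]
vee 582 [[-45.1, -44.8, -35.4, 13.2, 14.5], [70.9, 71.1, 79.4, 97.8, 98.5], [42.1, 42.6, 45.1, 46.5, 46.9]]
[(-43, 16), (-42, 15), (-41, 15), (-40, 45), (-39, 45), (-38, 44), (-37, 44), (-36, 44), (-35, 44), (-34, 41), (-33, 45), (-32, 44), (-31, 44), (-30, 44), (-29, 44), (-28, 44), (-27, 44), (-26, 44), (-25, 45), (-24, 34), (-23, 29), (-22, 28), (-21, 28), (-20, 26), (-19, 17), (-18, 45), (-17, 44), (-16, 44), (-15, 44), (-14, 44), (-13, 44), (-12, 44), (-11, 45), (-10, 45), (-9, 44), (-8, 44), (-7, 45), (-6, 44), (-5, 44), (-4, 44), (-3, 45), (-2, 44), (-1, 44), (0, 45), (1, 45), (2, 44), (3, 44), (4, 31), (5, 15), (6, 15), (7, 15), (8, 15), (9, 15), (10, 15), (11, 15), (66, 15), (67, 15), (68, 14), (69, 14), (70, 14), (71, 31), (72, 44), (73, 43), (74, 44), (75, 44), (76, 4
[... 2531 characters left out ...]
18, 19]
(73, 77) [(-48, 9), (-47, 1), (-46, 14), (-45, 30), (-44, 45), (-43, 45), (-42, 45), (-41, 45), (-40, 45), (-39, 45), (-38, 45), (-37, 45), (-36, 45), (-35, 45), (-34, 45), (-33, 45), (-32, 45), (-31, 44), (-30, 44), (-29, 44), -28, (-27, 41), (-26, 40), (-25, 39), (-24, 38), -23, (-22, 36), (-21, 35), (-20, 34), (-19, 33), (-18, 32), (-17, 31), (-16, 29), (-15, 30), (-14, 30), (-13, 30), (-12, 31), (-11, 33), (-10, 34), (-9, 35), (-8, 36), (-7, 36), (-6, 38), (-5, 38), (-4, 39), (-3, 40), (-2, 41), (-1, 44), (0, 45), (1, 45), (2, 45), (3, 45), (4, 45), (5, 45), (6, 45), (7, 45), (8, 46), (9, 45), (10, 46), (11, 45), (12, 44), (13, 45), (14, 45), (15, 44), 16, 17, (18, 40), (19, 40)]
```

The vee is centred at x −15 and the slot spans −24.3 to −18.3, so its centre is at −21.2. The knob is gripped, so I'll lift, turn and set it on the rim.

```bash
cat > c2.py <<'E'
from h import *
A=YAW+np.pi
s=sense();p=s['position'].copy();p[2]=.1145
move_l(p,feed=.05);s=st("lifted")
c=W(35,84,114.5)
for t in np.linspace(.15,1.36,9):
    try: move_l(c,down(A-t),feed=.1)
    except Unreachable as e: print("unr",t,e);break
s=st("turned");print(np.degrees(np.arctan2(s['tcp_rot'][1,0],s['tcp_rot'][0,0])))
E
python3 c2.py
```

```text
lifted 9.38 [584.  156.5 113.9] F [ 2.8  4.3 -8.2] gap 13.0 g 50.7
turned 12.08 [584.2 156.9 114.5] F [ 3.7  5.8 -8.5] gap 12.9 g 50.7
95.53665363371984
```

```bash
cat > c3.py <<'E'
from h import *
p=sense()['position'].copy();p[2]-=.009
print(move_l(p,feed=.03,until_force=6));st("rim")
command_gripper(.05);st("open")
q=sense()['position'].copy();q[2]=.2;move_l(q,feed=.25);snap("w4")
# syringe: align, look, descend
G=np.r_[FL+.043*sax,0];R=down(SA+np.pi)
command_gripper(.055,20)
movep(G+[0,0,.16],R);st("over")
p,d,T,K=snap("w5")
P=cloud(d,T,K);h=cv2.cvtColor(p,cv2.COLOR_RGB2HSV)
m=(h[...,0]<20)&(h[...,1]>150)&(h[...,2]>60)&(P[...,2]>.003)&(P[...,2]<.03)&(d>0)
q=P[m];t=(q[:,:2]-FL)@sax;w=(q[:,:2]-FL)@sn;k=(abs(w)<.03)&(abs(t)<.2);q,t,w=q[k],t[k],w[k]
for a in np.arange(0,.12,.01):
    b=(abs(t-a)<.004)&(abs(w)<.014)&(q[:,2]>.016)
    if b.sum()>5:print(round(a,2),np.round(np.percentile(w[b],[3,97])*1e3,1),end=' ')
f=(abs(w)>.015)&(abs(w)<.024);print("flange t",np.percentile(t[f],[3,25,50,75,97])*1e3,f.sum())
E
python3 c3.py
```

```text
True
rim 12.38 [584.4 157.4 107.5] F [-0.5 -0.5  4.8] gap 13.2 g 52.6
open 12.82 [583.7 157.7 105.9] F [-0.4 -0.  -0.8] gap 49.6 g 0.0
over 14.62 [474.3 369.  159.6] F [-0.3  0.6  1.1] gap 55.0 g 0.0
0.0 [-12.3  13. ] 0.01 [-10.9  10.4] 0.02 [-10.1  10.5] 0.03 [-10.2  10.6] 0.04 [-10.3  10.1] 0.05 [-10.4   9.8] 0.06 [-10.6   9.8] 0.07 [-10.7   9.9] 0.08 [-10.8   9.9] 0.09 [-11.  10.] 0.1 [-10.1  10.1] 0.11 [-10.2  10.2] flange t [ -2.11551555  -1.722677     0.70327821 177.2737154  180.99186125] 139
```

View pics/w5.png

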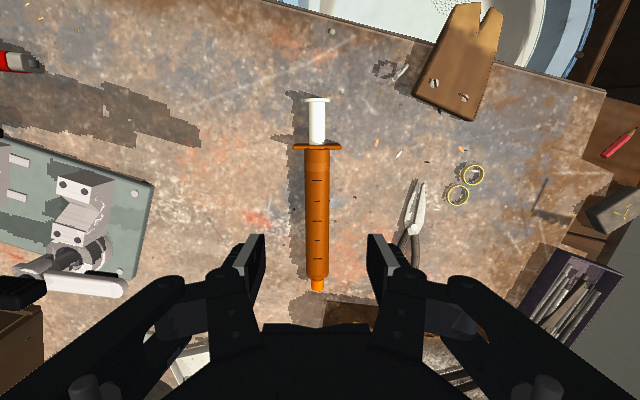

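w5 shows the syringe centred between the fingers, with its flange at (317,146). The cutters, at (412,200), are well clear of the right finger, and the clamp bar is aside at (80,285). Picking it up.

```bash
cat > c4.py <<'E'
from h import *
G=np.r_[FL+.043*sax,0]-np.r_[.0007*sax,0]
print(move_l(G+[0,0,.028],feed=.1,until_force=5));st("down")
command_gripper(0.0,20);st("grip")
q=sense()['position'].copy();q[2]=.16;move_l(q,feed=.12);s=st("up")
p,d,T,K=snap("w6")
P=cloud(d,T,K);h=cv2.cvtColor(p,cv2.COLOR_RGB2HSV)
L=(P-s['position'])@s['tcp_rot']*1e3   # tool frame mm
m=(h[...,0]<20)&(h[...,1]>150)&(h[...,2]>50)&(d>0)&(abs(L[...,1])<26)&(L[...,2]>-10)&(L[...,2]<45)&(L[...,0]>-20)
q=L[m]
for a in range(14,60,4):
    b=q[abs(q[:,0]-a)<2]
    if len(b):print(a,np.round([b[:,1].min(),b[:,1].max(),np.percentile(b[:,2],5)],1),end=' ')
f=q[abs(q[:,1])>15];print("\nflange",len(f),np.round(np.percentile(f,[3,25,50,75,97],axis=0).T,1))
E
python3 c4.py
```

```text
False
down 16.13 [473.1 370.   28.7] F [ 0.3  0.2 -0.2] gap 54.7 g 0.0
grip 16.51 [473.  369.7  28.5] F [ 0.6 -0.9  3.5] gap 23.2 g 20.2
up 17.76 [472.8 369.2 159. ] F [-0.  -0.5 -1. ] gap 22.5 g 19.9
14 [-11.5  11.4   4. ] 18 [-11.4  11.3   4. ] 22 [-12.   11.7   4.1] 26 [-11.8  11.7   3.8] 30 [-11.7  11.6   4. ] 34 [-11.6  11.5   4.1] 38 [-11.5  11.3   4. ] 42 [-21.9  21.8   3.3] 46 [-21.4  21.2   4.2] 
flange 434 [[ 40.9  42.3  44.   44.3  44.5]
 [-21.2 -18.2 -15.1  18.   20.9]
 [  3.5   4.2   5.2  12.1  22.7]]
```

View pics/w6.png

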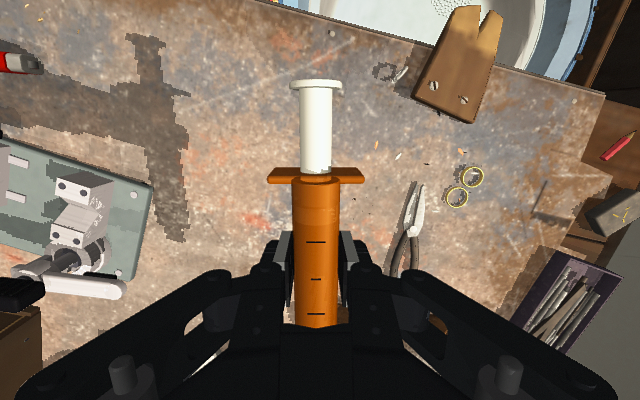

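The syringe is level in the grip, with its flange at (316,176) and its centre 42.6 mm behind the TCP. Next I'll carry it over the slot and feel it in.

```bash
cat > c5.py <<'E'
from h import *
R=down(YAW+np.pi/2+np.pi);y=21.4
q=inverse_kinematics(W(-15,y,170),R);print(np.round(q,2));assert q[0]>0
move_joints(q);st("over")
move_l(W(-15,y,80),feed=.12);s=st("near")
p,d,T,K=snap("w7")
Q=((cloud(d,T,K)-O)@RD)*1e3;h=cv2.cvtColor(p,cv2.COLOR_RGB2HSV);X,Y,Z=Q[...,0],Q[...,1],Q[...,2]
m=(h[...,0]<20)&(h[...,1]>150)&(h[...,2]>50)&(d>0)&(abs(X+15)<26)&(abs(X+15)>14)&(abs(Y+21)<15)&(Z>45)
print("flange",m.sum(),np.round(np.percentile(Q[m],[3,50,97],axis=0).T,1))
for xs in((-45,-38),(8,14)):
    g=(d>0)&(X>xs[0])&(X<xs[1]);print([(v,int(np.median(Z[g&(abs(Y-v)<.6)]))) if (g&(abs(Y-v)<.6)).any() else v for v in range(-42,-12)])
E
python3 c5.py
```

```text
[ 0.59  0.63 -1.17  1.91  0.67  1.07  2.15]
over 19.38 [526.9  99.8 170. ] F [ 0.2 -1.  -2.1] gap 23.0 g 19.9
near 20.27 [527.5  99.5  80.6] F [-0.1 -0.3 -0.8] gap 23.5 g 19.9
flange 502 [[-35.7  -0.8   5.9]
 [-22.5 -21.9 -18.7]
 [ 57.9  75.5  77.3]]
[(-42, 15), (-41, 15), (-40, 33), (-39, 45), (-38, 45), (-37, 45), (-36, 45), (-35, 45), (-34, 45), (-33, 45), (-32, 45), (-31, 45), (-30, 45), (-29, 45), (-28, 45), (-27, 45), (-26, 45), (-25, 45), (-24, 45), -23, (-22, 29), (-21, 29), (-20, 29), (-19, 29), (-18, 36), (-17, 45), (-16, 45), (-15, 45), (-14, 45), (-13, 45)]
[(-42, 15), (-41, 15), (-40, 33), (-39, 45), (-38, 45), (-37, 45), (-36, 45), (-35, 45), (-34, 45), (-33, 45), (-32, 45), (-31, 45), (-30, 45), (-29, 45), (-28, 45), (-27, 45), (-26, 45), (-25, 45), (-24, 45), -23, (-22, 28), (-21, 28), (-20, 29), (-19, 29), (-18, 37), (-17, 45), (-16, 45), (-15, 45), (-14, 45), (-13, 45)]
```

```bash
cat > c6.py <<'E'
from h import *
for y in (21.4,20.7,22.1,20.0,22.8):
    move_l(W(-15,y,76),feed=.05)
    hit=move_l(W(-15,y,61),feed=.02,until_force=4);s=st(f"y{y} hit{hit}")
    if s['position'][2]<.065:break
    move_l(W(-15,y,76),feed=.03)
E
python3 c6.py
```

```text
y21.4 hitTrue 21.21 [527.4  98.9  62.6] F [1.8 0.6 1.5] gap 23.2 g 20.1
```

```bash
cat > c7.py <<'E'
from h import *
command_gripper(.045);st("open")
q=sense()['position'].copy();q[2]=.13;move_l(q,feed=.12);sleep(.2)
p,d,T,K=snap("w8")
Q=((cloud(d,T,K)-O)@RD)*1e3;h=cv2.cvtColor(p,cv2.COLOR_RGB2HSV);X,Y,Z=Q[...,0],Q[...,1],Q[...,2]
am=(h[...,0]<20)&(h[...,1]>150)&(h[...,2]>50)&(d>0)&(Z>30)&(Z<80)
for y in range(-20,60,8):
    b=am&(abs(X+15)<14)&(abs(Y-y)<3)
    if b.sum()>5:print(y,np.round([*np.percentile(X[b],[3,97]),np.percentile(Z[b],95)],1),end=' ')
f=am&(abs(X+15)>14)&(abs(X+15)<23)&(abs(Y+21)<12);print("flange",f.sum(),np.round(np.percentile(Q[f],[3,50,97],axis=0).T,1))
q[2]=.2;move_l(q,feed=.25)
# over knob, turned
t=1.36;movep(W(35,84,160),down(YAW+np.pi-t));st("knob")
E
python3 c7.py
```

```text
open 21.55 [526.3  98.5  62.1] F [ 0.1 -0.7  0.4] gap 44.6 g 0.0
-20 [-27.8  -2.   59.3] -12 [-25.5  -4.3  58.5] -4 [-26.3  -4.8  58.4] 4 [-25.6  -4.5  58.7] 12 [-25.5  -4.5  58.4] 20 [-25.1  -4.3  58.7] 28 [-25.9  -4.   58.3] 36 [-26.   -4.   58.4] 44 [-25.8  -4.3  58.5] 52 [-25.4  -3.9  58.7] flange 191 [[-35.5  -0.6   6.2]
 [-23.  -22.1 -19.4]
 [ 41.8  57.4  59.5]]
knob 25.2 [583.7 155.4 159.7] F [ 0.1 -0.4 -0.5] gap 45.3 g 0.0
```

View pics/w8.png

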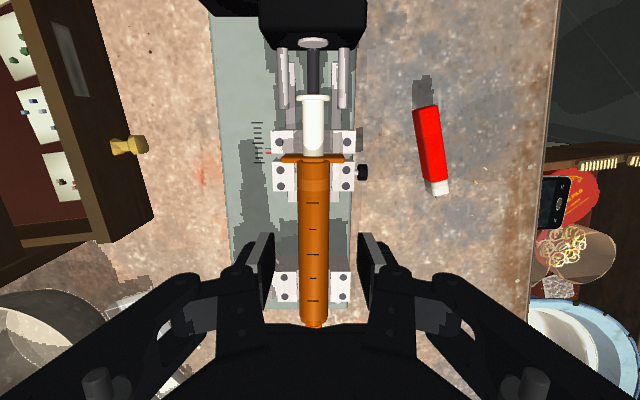

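w8 confirms the flange at (310,158) is in the slot. The barrel top is at about 58 mm all along and centred at x −15. Now the clamp goes back over.

```bash
cat > c8.py <<'E'
from h import *
A=YAW+np.pi
print(move_l(W(35,84,107),feed=.08,until_force=6));st("at")
command_gripper(0.0,50);st("grip")
s=sense();p=s['position'].copy();p[2]+=.007;move_l(p,feed=.04);st("lift")
c=W(35,84,p[2]*1e3)
for t in np.linspace(1.2,0,9): move_l(c,down(A-t),feed=.1)
s=st("back");print(np.degrees(np.arctan2(s['tcp_rot'][1,0],s['tcp_rot'][0,0])),np.degrees(A))
q=s['position'].copy();q[2]=.098
print(move_l(q,feed=.015,until_force=5));st("low");sleep(.2);st()
E
python3 c8.py
```

```text
False
at 26.02 [584.2 155.7 107.2] F [-0.6  0.3 -0.4] gap 45.2 g 0.0
grip 26.4 [584.6 155.7 107.7] F [1.4 0.9 2.1] gap 13.2 g 52.7
lift 26.74 [584.5 155.5 114.1] F [ 2.9  1.4 -8.7] gap 13.2 g 51.2
back 29.45 [585.2 156.3 114.7] F [ 6.7  3.5 -9.9] gap 12.8 g 51.1
173.41827889165344 173.42
True
low 30.32 [585.9 156.5 100.7] F [-0.4 -0.6  3.6] gap 12.5 g 53.1
 30.52 [585.9 156.5 100.6] F [-0.1 -0.3  6.2] gap 13.0 g 53.4
```

The pad is at a lift of about 5.9 mm and carrying load. Releasing and backing off.

```bash
cat > c9.py <<'E'
from h import *
command_gripper(.045);st("open")
q=sense()['position'].copy();q[2]=.2;move_l(q,feed=.1)
movep(W(-60,20,220),down(YAW+np.pi));sleep(.2);p,d,T,K=snap("w9");st()
Q=((cloud(d,T,K)-O)@RD)*1e3;X,Y,Z=Q[...,0],Q[...,1],Q[...,2];ok=d>0
b=ok&(abs(Y-84)<15)&(X<12)&(X>-35)&(Z>62)&(Z<90);print("bar",b.sum(),np.round(np.percentile(Q[b],[3,50,97],axis=0).T,1))
k=ok&(abs(Y-84)<25)&(X>15)&(X<56)&(Z>90)&(Z<115);print("knob",np.round(np.percentile(Q[k],[3,50,97],axis=0).T,1))
for y in(0,20,50):
    b=ok&(abs(X+15)<4)&(abs(Y-y)<4);print(y,np.round(np.percentile(Z[b],90),1))
E
python3 c9.py
```

```text
open 30.93 [585.5 156.5  99.1] F [-0.2  0.  -0.5] gap 44.7 g 0.0
 32.88 [482.9 103.4 219.8] F [-0.1 -0.5 -0.1] gap 44.9 g 0.0
bar 419 [[-34.1 -21.7  -6.3]
 [ 76.8  84.4  92.1]
 [ 63.4  69.8  71.1]]Traceback (most recent call last):
  File "c9.py", line 7, in <module>
    k=ok&(abs(Y-84)<25)&(X>15)&(X<56)&(Z>90)&(Z<115);print("knob",np.round(np.percentile(Q[k],[3,50,97],axis=0).T,1))
                                                                           ~~~~~~~~~~~~~^^^^^^^^^^^^^^^^^^^^^^^
    return _quantile_unchecked(
        a, q, axis, out, overwrite_input, method, keepdims, weights)
    return _ureduce(a,
                    func=_quantile_ureduce_func,
    ...<5 lines>...
                    overwrite_input=overwrite_input,
                    method=method)
    r = func(a, **kwargs)
    result = _quantile(arr,
                       quantiles=q,
    ...<2 lines>...
                       out=out,
                       weights=wgt)
    slices_having_nans = np.isnan(arr[-1, ...])
                                  ~~~^^^^^^^^^
IndexError: index -1 is out of bounds for axis 0 with size 0
```

View pics/w9.png

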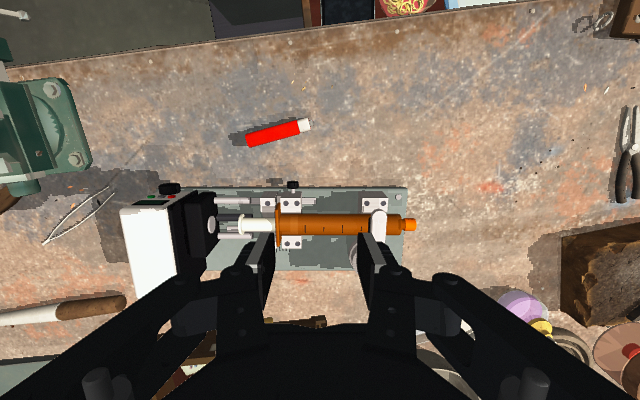

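The bar top is at 69.8 mm, up from 64, so the lift is about 6 mm. Its centreline is at y 84.4, square across the barrel at (378,225), and the flange at (277,222) is in the slot. The knob is only hidden behind the finger, which is why its check found no points. The gripper is clear, so I'm handing in.

```bash
python3 -c "
from rig import *
print(finish_job())"
```

```text
the job is handed in; nothing more can be done
None
```

The syringe is loaded with its flange seated in the slot, the clamp bar is back across the barrel at about 6 mm lift, and the job was handed in at about 33 s; no verdict was returned.

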